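# Lock the disc case

## Robot

A 6-joint arm with a two-finger parallel gripper is mounted at the origin on the work surface. World frame = base frame: x ahead of the robot, y to its left, z up, the work surface at z = 0. Lengths are in m, angles in rad, forces in N, time in s.
With the tool pointing down it reaches from about 0.3 to 0.775 m from the base axis. Payload 14.6 kg.
Tool frame: the origin (TCP) lies at the very end of the fingers, on their centre line; the grasp point (between the pads) lies 19 mm behind it (grip_depth is the distance from the TCP to the grasp point, in m); z points along the fingers, y is the line along which they close (so a half turn about z gives the same grasp; the last joint's range is limited). The gripper opens to 85 mm and grips with 20 to 120 N. Pads are 22 mm wide; open, the fingers measure 114 mm over their backs; the gripper's body (76 mm by 85 mm) begins 54 mm behind the grasp point. The pads swing forward as they close: fully open they stand 13 mm farther back than shut.
Start: joints at [-1.267, 0.3, 1.521, -0, 1.321, -0.067], TCP at [0.199, -0.513, 0.231] pointing down, gripper open.
Joint ranges: [-3.03, 3.03], [-0.79, 2.21], [0.23, 2.52], [-1.04, 4.18], [0, 3.07], [-2.55, 2.55]. Speed limits (rad/s): [2.22, 2.22, 2.57, 3.14, 3.14, 3.14].

## Interface

Orientations are given as a rotation vector (axis times angle).
In Python, from bench import state, camera, job_done, grip_depth gives the robot as it stands.
- The arm moves only by the tool apply_moves, never from a script. Its argument "moves" is a list of rows, each a list of 6 numbers: the shift along the world's x, y, z in units of 150 mm (1.0 is 150 mm), then the turn, a rotation vector about the world's x, y, z in units of 45 degrees (1.0 is 45 degrees). A call has 1 to 5 rows; each row is the pose to reach, as a shift and turn from the pose commanded when the call began; what a row does not reach only later rows make up. A row lasts 1/8 s, in which the tool goes at most 62.5 mm and 10.7 degrees, less where a joint would pass 70% of its speed; a pose out of reach is approached as far as the arm can. A call with a number of a shift or a turn outside -1 to 1 is refused whole. A call with a gripper value outside its range is refused whole. "hand" is the closure, from 0 (fully open) to 1 (shut), set as the call begins (left out, the last holds). The fingers move at their own pace and stop on an object; the grip force is fixed at half the most. Time passes only in rows, so rows that repeat a pose let the fingers close. It gives the time, the measured TCP pose, the force, the opening and the grip force at its end, in the units of the state.
- state(): the state, without advancing time (a new reading comes with each control period).
- camera(name): name is "side" or "top" or "wrist"; returns a dict with "color" (480x640x3 uint8, red, green, blue), "depth" (480x640 float32, m along the optical axis (not along the pixel's ray), 0 where there is no reading), "fx", "fy", "cx", "cy" (pixels), "T" (4x4, takes a point from camera to world coordinates). Camera axes: x right, y down, z forward; pixel columns grow to the right and rows downward; lengths in m; the calibration is good to about 2 mm. A picture is of the moment at which its call begins.
- job_done(): hands the job in; it is judged then, once.
The state is a dict: "t": time; "joint_pos": joint angles; "qd": joint speeds; "effort": joint torques, N m; "tool_pos": TCP position; "orientation": TCP orientation; "ft_force": force on the tool from outside, world axes, zero at the start; "moment": the same for the moment, N m; "width": finger opening in m; "grasp_force": force on a finger pad.
Only numpy, scipy, OpenCV 4.12 (cv2) and the standard library are available. Lean on these libraries where they do the work, as an engineer would, in place of code of your own. Each camera call takes 0.05 s, during which the arm holds its last target. There are 200 camera calls.

## Task

Slide the lid of the grinder-disc case fully shut against its end stop, then push the bolt across into the keeper on the lid until its tip bears on the stop screw inside, and press it there for half a second with a firm push of about 12 newtons. Do not ram it: the bolt must never bear on the keeper with more than 30 newtons. Leave the lid shut and the bolt home, and leave the other things on the case and the bench where they lie.

Things in the scene. Friction and masses are not known exactly. Their poses are not given: they have to be found in the camera images.
- case: low steel case for grinder discs, fixed to the bench; origin mid-underside, z up; x -165 to 125, y -120 to 120 mm. Near part (x -165 to -52): fixed deck, top at 85 mm; behind it a lid slides along y. The bolt slides along x on y = 0 through two loops (x -143 to -131, x -66 to -50, 31 mm wide, tops 103 mm above the bench). x, y below are these axes
- lid (a joint): opening of the aluminium lid, m: 0 = shut against its end stop, growing as it slides along the case's +y, at most 0.12 (shut it by moving it along -y). It resists with about 3 N and stays where it is left; no spring. Lid top 85 mm above the bench
- lid_handle (a point): centre of the lid's handle, an upright steel bar on the lid, moving with it: 90 mm long along x, 12 mm thick along y, standing from 85 to 115 mm above the bench; this point is at 100 mm
- keeper_mouth (a point): mid-mouth of the keeper, a small steel pocket on the lid (moves with it; axes as the case). The pocket runs 32 mm along +x from here to its end wall, through which an adjustable rigid stop screw stands 0 to 10 mm into it (not measured, differs each time). 23 mm wide (y), flared mouth, bridged near the mouth; top 103 mm above the bench. In line with the bolt when the lid is shut
- bolt: the bolt: a loose flat steel bar, 133 x 18 x 10 mm, about 0.2 kg, captive in its loops with 1.5 mm play, sliding against a few N of friction; tip 66 mm ahead (+x) of the knob's axis. Origin on its underside below the knob, 87 mm above the bench. With the lid shut it stops on the stop screw, origin then at x = -88 to -78 mm of the case
- bolt_knob (a point): point on the axis of the bolt's upright round knob, 14 mm in diameter, 132 mm above the bench; the knob stands free from the bar's top (97 mm) to 143 mm above the bench, between the loops. Push it along +x (towards the tip) to shoot the bolt
- bolt_tip (a point): middle of the bolt's tapered tip (nose 8 mm wide, taper 14 mm long), 92 mm above the bench
- sample_center (a point): centre of a small marble sample block (34 x 26 x 18 mm) lying loose on the deck, towards -y from the bolt
- flange: steel clamping ring, 32 mm across, 10 mm high, loose on the deck, towards +y from the bolt; origin under its centre
- strip: marble strip 260 x 45 x 25 mm on the bench at the robot's right
- mallet: hammer with a wooden handle lying on the bench at the left
- brush: wooden brush lying on the bench at the right
- chisel: steel chisel, 190 mm long, lying on the bench at the left
- rule: folded yellow rule, 200 mm long, lying on the bench at the left
There are look-alikes about, which are no part of the job. What is shaped like the bolt but green is not meant.

How it is judged:
On the way, in this order (a step that is already met when the one before it is completed fails the run):
1. the lid is slid shut to within 4 mm of its stop, the bolt still outside the keeper (value of joint lid below 0.004 m and x of bolt_tip in the frame of keeper_mouth below 0.004 m), for 0.2 s.
2. with the lid shut, the bolt's tip is more than 20 mm inside the keeper and presses on its stop screw or walls with more than 6 N (x of bolt_tip in the frame of keeper_mouth above 0.02 m and value of joint lid below 0.004 m and contact force between bolt and lid above 6 N), for 0.2 s.
At the end, for the whole second after the job is handed in: The lid is shut to within 4 mm of its stop, the bolt's tip is at least 20 mm inside the keeper (the stop screw lets it in 22 to 32 mm), and both are at rest and released (x of bolt_tip in the frame of keeper_mouth above 0.02 m and value of joint lid below 0.004 m and linear speed of bolt below 0.01 m/s and velocity of joint lid between -0.01 and 0.01 m/s); the robot touches nothing.
It fails at once if the bolt bears on the lid or its keeper with more than 30 N (contact force between bolt and lid above 30 N).
It fails at once if a thing lying on the case or bench is moved more than 15 mm (distance of any of sample_center, flange, strip, mallet, brush, chisel, rule from where it was at the start of the episode above 0.015 m).
It also fails if it takes over 48 s, if anything falls off the work surface, if the arm or the gripper's body presses on something with over 40 N, if the wrist force passes 120 N, or if a joint passes its speed limit or range.

## Working session

There is one attempt and no reset: what is moved stays moved. The work goes in short steps, Python scripts to look and compute and a tool call to move; the robot and the scene stay as the last step left them, time stands still between calls to the robot, and variables do not carry over. Pictures are saved under pics/ and viewed, at most 10 in all, crops included, and the job is handed in when it is done.

Besides the shell and the picture viewer there is one more tool, called after ">>>" in YAML: its name, and indented under it one key for each argument. apply_moves: Moves the arm, as the interface text tells. Shifts and turns lie within -1 to 1; 1 stands for 150 mm of shift or 45 degrees of turn. Its arguments: {"type":"object","properties":{"moves":{"type":"array"},"hand":{"type":"number"}},"required":["moves"]}

```bash
mkdir -p pics
python3 - <<'E'
from bench import state,camera
import cv2,numpy as np,pickle
for n in("top","side"):
    c=camera(n);pickle.dump(c,open(f"pics/{n}.pkl","wb"));cv2.imwrite(f"pics/{n}1.png",c["color"][:,:,::-1])
    print(n,c["fx"],c["cx"],c["cy"],c["T"].round(3).tolist())
s=state();print(s)
E
```

```text
top 449.10128948351223 320.78760729523674 238.10736620407812 [[-0.002, -0.989, 0.15, 0.366], [-1.0, 0.004, 0.013, 0.02], [-0.014, -0.15, -0.989, 1.127], [0.0, 0.0, 0.0, 1.0]]
side 467.66261203659286 316.76592742756463 232.1037044222915 [[0.909, -0.314, 0.274, 0.159], [-0.416, -0.652, 0.634, -0.807], [-0.02, -0.69, -0.723, 1.043], [0.0, 0.0, 0.0, 1.0]]
{'t': 0.1, 'joint_pos': array([-1.26657843e+00,  3.00422976e-01,  1.52149756e+00,  2.46307397e-05,
        1.32070826e+00, -6.66381343e-02]), 'qd': array([-1.61166439e-04, -1.62824061e-05, -1.71229110e-03, -5.44659244e-04,
        2.34804175e-03,  4.72608532e-04]), 'effort': array([ 2.45448908e-03, -5.44369733e+01, -3.62370086e+01,  5.88648490e-06,
        3.03747074e-03, -1.19200180e-05]), 'tool_pos': array([ 0.19924978, -0.51242261,  0.23078305]), 'orientation': array([-3.08672546e+00, -5.79007091e-01,  1.55615794e-04]), 'ft_force': array([ 0.5915579 , -0.10427459, -0.4508462 ]), 'moment': array([-0.01370212,  0.02401987, -0.00844061]), 'grasp_force': 0.0, 'width': 0.08536436709617058}
```

View pics/top1.png

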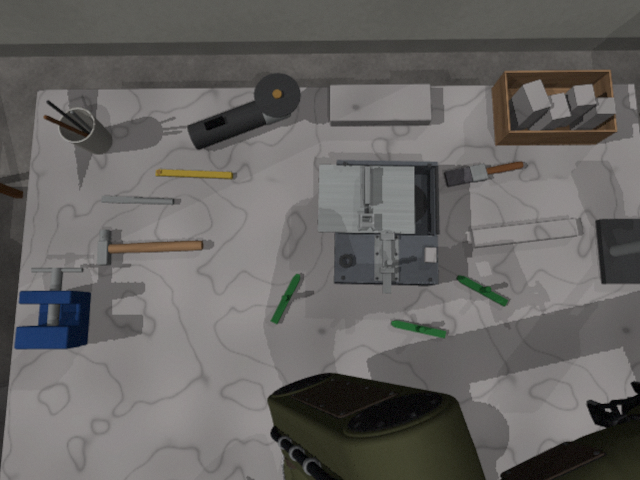

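View pics/side1.png

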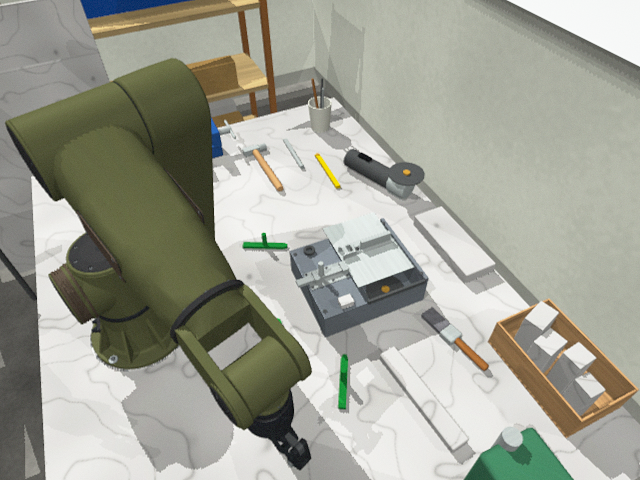

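The top view shows the case at about (386,225), with its lid slid to the left (+y). The handle bar is at (368,185) and the keeper at (367,216). Things that could be taken for the bolt: the grey bar in the loops at (388,262), and the green bars at (287,298), (418,328) and (482,290). I choose the grey one on the case and check it in a close crop.

```bash
python3 - <<'E'
import cv2,numpy as np,pickle
a=pickle.load(open("pics/top.pkl","rb"))
b=pickle.load(open("pics/side.pkl","rb"))
A=cv2.resize(a["color"][150:295,310:450,::-1],(580,600),interpolation=cv2.INTER_CUBIC)
cv2.imwrite("pics/tc.png",A)
B=cv2.resize(b["color"][205:340,280:435,::-1],(689,600),interpolation=cv2.INTER_CUBIC)
cv2.imwrite("pics/sc.png",B)
E
cat > h.py <<'E'
import numpy as np
def ray(c,u,v,z):
    d=c["T"][:3,:3]@np.array([(u-c["cx"])/c["fx"],(v-c["cy"])/c["fy"],1]);o=c["T"][:3,3]
    return o+d*(z-o[2])/d[2]
E
```

```text
(no output)
```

View pics/tc.png

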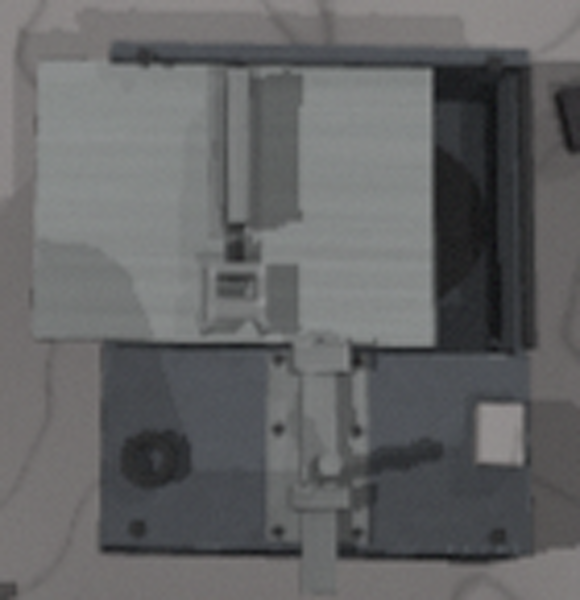

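View pics/sc.png

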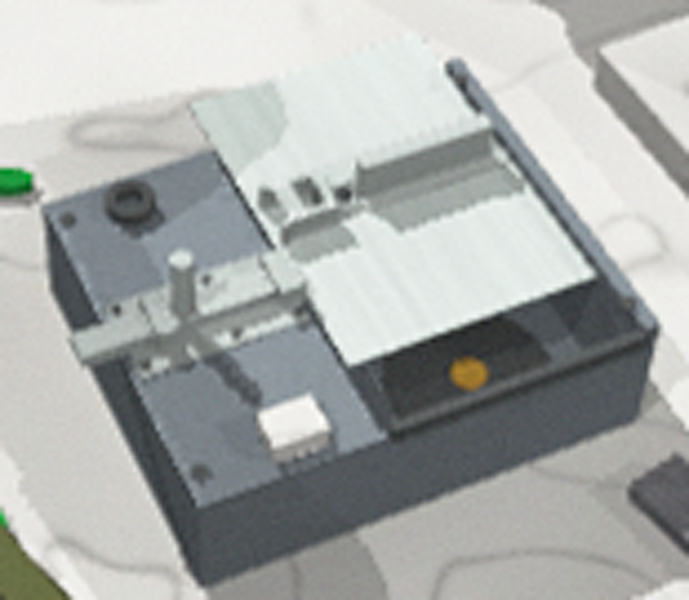

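The top crop confirms it: a grey bar in two loops with its knob top at about (331,463), the handle at (238,145) and the keeper at (235,300). The sample (500,433) and the flange ring (155,458) lie clear on the deck.

Run:
```python
from h import *;import pickle
a=pickle.load(open("pics/top.pkl","rb"));b=pickle.load(open("pics/side.pkl","rb"))
T=lambda u,v,z:ray(a,310+u/4.143,150+v/4.138,z)[:2].round(4)
S=lambda u,v,z:ray(b,280+u/4.445,205+v/4.444,z)[:2].round(4)
for n,u,v,z in[("deckFL",102,546,.085),("deckFR",530,546,.085),("handle near end",238,222,.115),("handle far",237,68,.115),("knob",331,463,.143),("keeper L",203,262,.103),("keeper R",267,262,.103),("keeper mouthL",203,330,.1),("mouthR",267,330,.1),("bolt rear",319,592,.097),("bolt mid",321,400,.097),("loop2",323,358,.103),("loop1",319,495,.103),("sample",500,433,.103),("flange",155,458,.095),("lidnearL",33,340,.085),("lidnearR",436,346,.085)]:print(n,T(u,v,z))
for n,u,v,z in[("knob",181,258,.143),("deckFL",45,205,.085),("deckFR",200,505,.085),("handle near",357,172,.115),("handle far",490,125,.115)]:print("S",n,S(u,v,z))
```

```text
deckFL [0.4216 0.0019]
deckFR [ 0.421 -0.236]
handle near end [ 0.5994 -0.0743]
handle far [ 0.6882 -0.0753]
knob [ 0.462  -0.1186]
keeper L [ 0.5793 -0.0554]
keeper R [ 0.5791 -0.0912]
keeper mouthL [ 0.5411 -0.0551]
mouthR [ 0.541  -0.0908]
bolt rear [ 0.3955 -0.1167]
bolt mid [ 0.5018 -0.1204]
loop2 [ 0.5245 -0.1212]
loop1 [ 0.4483 -0.1172]
sample [ 0.4822 -0.2176]
flange [ 0.4698 -0.0277]
lidnearL [0.5383 0.0403]
lidnearR [ 0.5339 -0.1876]
S knob [ 0.4644 -0.1196]
S deckFL [ 0.4266 -0.0008]
S deckFR [ 0.4201 -0.2375]
S handle near [ 0.5978 -0.0829]
S handle far [ 0.6896 -0.0838]
```

>>> apply_moves:
  moves:
    - [0.2, 0.2, 0.05, 0, 0, 0.1]
    - [0.4, 0.4, 0.1, 0, 0, 0.2]
    - [0.6, 0.6, 0.1, 0, 0, 0.3]
    - [0.8, 0.8, 0.1, 0, 0, 0.4]
    - [0.98, 1, 0.1, 0, 0, 0.5]
  hand: 1

```text
t: 0.72
tool_pos: [0.3471, -0.3614, 0.2461]
orientation: [-2.914, -1.174, 0.0]
ft_force: [-0.3, -0.9, -0.4]
width: 0.0001
grasp_force: 0.0
```

>>> apply_moves:
  moves:
    - [0.2, 0.2, 0, 0, 0, 0.1]
    - [0.4, 0.4, 0, 0, 0, 0.2]
    - [0.6, 0.6, 0, 0, 0, 0.3]
    - [0.8, 0.8, 0, 0, 0, 0.4]
    - [0.98, 1, 0, 0, 0, 0.5]

```text
t: 1.35
tool_pos: [0.4941, -0.2114, 0.246]
orientation: [-2.628, -1.72, 0.0]
ft_force: [0.2, -0.4, -0.4]
width: -0.0001
grasp_force: 0.0
```

>>> apply_moves:
  moves:
    - [0.2, 0.2, 0, 0, 0, 0.1]
    - [0.4, 0.4, 0, 0, 0, 0.2]
    - [0.6, 0.6, 0, 0, 0, 0.3]
    - [0.8, 0.8, 0, 0, 0, 0.4]
    - [0.98, 1, 0, 0, 0, 0.5]

```text
t: 1.98
tool_pos: [0.6411, -0.0615, 0.2458]
orientation: [-2.242, -2.199, 0.001]
ft_force: [0.2, -0.1, 0.4]
width: 0.0
grasp_force: 0.0
```

>>> apply_moves:
  moves:
    - [0, 0.21, -0.2, 0, 0, 0]
    - [0, 0.21, -0.5, 0, 0, 0]
    - [0, 0.21, -0.75, 0, 0, 0]
    - [0, 0.21, -0.97, 0, 0, 0]
    - [0, 0.21, -0.97, 0, 0, 0]

```text
t: 2.6
tool_pos: [0.639, -0.031, 0.0981]
orientation: [-2.243, -2.194, 0.005]
ft_force: [0.1, -0.2, 0.1]
width: 0.0003
grasp_force: 0.0
```

Run:
```python
from bench import state,camera
import cv2,numpy as np
b=camera("side")["color"][185:345,260:460,::-1]
w=camera("wrist")["color"][:,:,::-1]
B=cv2.resize(b,(500,400),interpolation=cv2.INTER_CUBIC)
cv2.imwrite("pics/c2.png",np.vstack([np.hstack([B]),]))
```

```text
(no output)
```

View pics/c2.png

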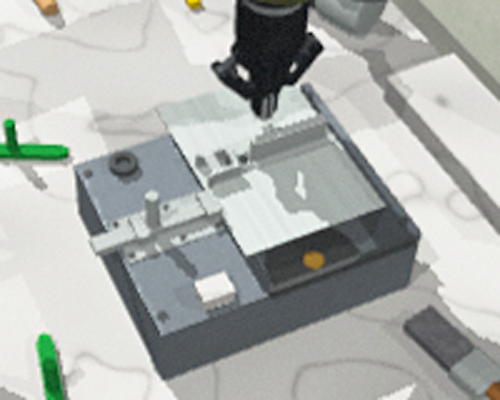

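The fingers, tip at (265,108), stand just behind the handle at (290,140) and are clear of the lid. Now I push along -y.

>>> apply_moves:
  moves:
    - [0, -0.05, 0, 0, 0, 0]
    - [0, -0.1, 0, 0, 0, 0]
    - [0, -0.15, 0, 0, 0, 0]
    - [0, -0.2, 0, 0, 0, 0]
    - [0, -0.25, 0, 0, 0, 0]

```text
t: 3.32
tool_pos: [0.6403, -0.0689, 0.1009]
orientation: [-2.245, -2.197, -0.0]
ft_force: [-1.5, 2.3, 2.1]
width: 0.0002
grasp_force: 1.4
```

>>> apply_moves:
  moves:
    - [0, -0.03, 0, 0, 0, 0]
    - [0, -0.06, 0, 0, 0, 0]
    - [0, -0.09, 0, 0, 0, 0]
    - [0, -0.12, 0, 0, 0, 0]
    - [0, -0.15, 0, 0, 0, 0]

```text
t: 3.95
tool_pos: [0.6402, -0.0914, 0.1007]
orientation: [-2.245, -2.197, 0.0]
ft_force: [-2.3, 1.5, 0.8]
width: 0.0002
grasp_force: 1.3
```

>>> apply_moves:
  moves:
    - [0, -0.015, 0, 0, 0, 0]
    - [0, -0.03, 0, 0, 0, 0]
    - [0, -0.045, 0, 0, 0, 0]
    - [0, -0.06, 0, 0, 0, 0]
    - [0, -0.06, 0, 0, 0, 0]

```text
t: 4.58
tool_pos: [0.6404, -0.1005, 0.1008]
orientation: [2.245, 2.196, 0.0]
ft_force: [-0.4, 0.5, -0.1]
width: -0.0002
grasp_force: 0.1
```

Run:
```python
from bench import camera
import cv2
c=camera("top");cv2.imwrite("pics/t3.png",cv2.resize(c["color"][150:295,310:450,::-1],(580,600),interpolation=cv2.INTER_CUBIC))
```

```text
(no output)
```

View pics/t3.png

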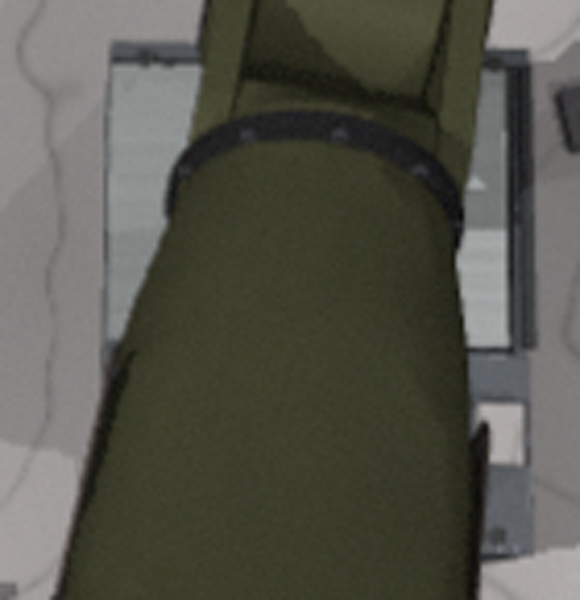

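The lid's right edge has gone from pixel 436 to 511, about 42 mm, so only a few mm remain. I go on slowly until the stop is felt.

>>> apply_moves:
  moves:
    - [0, -0.007, 0, 0, 0, 0]
    - [0, -0.014, 0, 0, 0, 0]
    - [0, -0.021, 0, 0, 0, 0]
    - [0, -0.028, 0, 0, 0, 0]
    - [0, -0.028, 0, 0, 0, 0]

```text
t: 5.25
tool_pos: [0.6404, -0.1045, 0.1009]
orientation: [2.246, 2.197, 0.0]
ft_force: [1.0, 0.6, 0.9]
width: -0.0
grasp_force: 0.7
```

>>> apply_moves:
  moves:
    - [0, -0.005, 0, 0, 0, 0]
    - [0, -0.01, 0, 0, 0, 0]
    - [0, -0.015, 0, 0, 0, 0]
    - [0, -0.015, 0, 0, 0, 0]

```text
t: 5.75
tool_pos: [0.6403, -0.1059, 0.1009]
orientation: [-2.245, -2.197, -0.001]
ft_force: [-0.2, 6.6, 3.0]
width: 0.0001
grasp_force: 3.6
```

>>> apply_moves:
  moves:
    - [0, -0.005, 0, 0, 0, 0]
    - [0, -0.01, 0, 0, 0, 0]
    - [0, -0.01, 0, 0, 0, 0]

```text
t: 6.12
tool_pos: [0.6403, -0.106, 0.1009]
orientation: [-2.243, -2.196, -0.003]
ft_force: [-0.1, 15.5, 4.0]
width: -0.0001
grasp_force: 8.0
```

The lid is on its stop: force climbs with no movement. I back off, lift, and go behind the knob.

>>> apply_moves:
  moves:
    - [0, 0.05, 0, 0, 0, 0]
    - [0, 0.05, 0.3, 0, 0, 0]
    - [0, 0.05, 0.6, 0, 0, 0]
    - [-0.3, -0.02, 0.6, 0, 0, 0]
    - [-0.65, -0.07, 0.6, 0, 0, 0]

```text
t: 6.75
tool_pos: [0.5416, -0.119, 0.1907]
orientation: [2.245, 2.196, -0.001]
ft_force: [1.3, -0.6, 0.2]
width: 0.0005
grasp_force: 0.0
```

>>> apply_moves:
  moves:
    - [-0.35, 0, 0, 0, 0, 0]
    - [-0.7, 0, 0, 0, 0, 0]
    - [-0.82, 0, 0, 0, 0, 0]
    - [-0.82, 0, 0, 0, 0, 0]

```text
t: 7.25
tool_pos: [0.4192, -0.1189, 0.1912]
orientation: [2.246, 2.195, -0.0]
ft_force: [-0.2, -0.2, 0.4]
width: 0.0002
grasp_force: 0.0
```

Run:
```python
from bench import camera
import cv2
c=camera("side");cv2.imwrite("pics/s4.png",cv2.resize(c["color"][185:345,260:460,::-1],(700,560),interpolation=cv2.INTER_CUBIC))
```

```text
(no output)
```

View pics/s4.png

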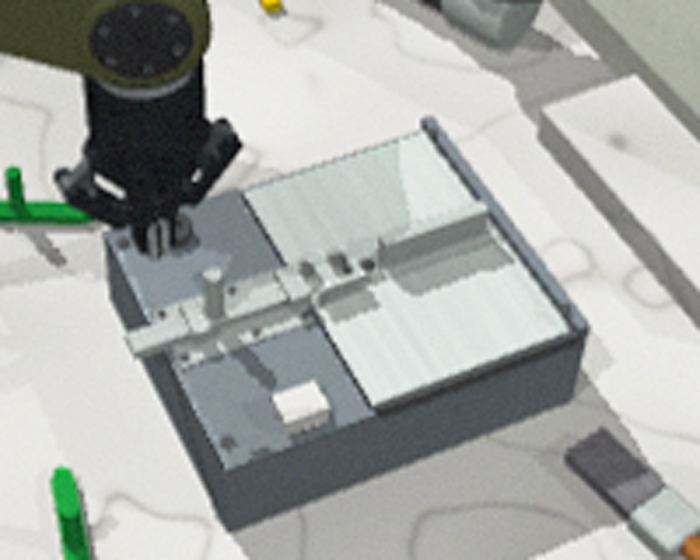

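The lid is shut and the keeper at (335,265) lines up with the bolt. The knob at (213,280) is free of the fingers, so I descend behind it.

>>> apply_moves:
  moves:
    - [0, 0, -0.2, 0, 0, 0]
    - [0, 0, -0.4, 0, 0, 0]
    - [0, 0, -0.49, 0, 0, 0]
    - [0, 0, -0.49, 0, 0, 0]

```text
t: 7.8
tool_pos: [0.42, -0.1185, 0.1169]
orientation: [-2.245, -2.196, 0.001]
ft_force: [1.0, -0.1, -0.7]
width: 0.0001
grasp_force: 0.0
```

>>> apply_moves:
  moves:
    - [0.03, 0, 0, 0, 0, 0]
    - [0.06, 0, 0, 0, 0, 0]
    - [0.09, 0, 0, 0, 0, 0]
    - [0.12, 0, 0, 0, 0, 0]
    - [0.15, 0, 0, 0, 0, 0]

```text
t: 8.43
tool_pos: [0.4426, -0.1186, 0.1173]
orientation: [2.246, 2.197, 0.0]
ft_force: [-3.1, -0.3, 1.0]
width: 0.0001
grasp_force: 1.5
```

>>> apply_moves:
  moves:
    - [0.02, 0, 0, 0, 0, 0]
    - [0.04, 0, 0, 0, 0, 0]
    - [0.06, 0, 0, 0, 0, 0]
    - [0.08, 0, 0, 0, 0, 0]
    - [0.1, 0, 0, 0, 0, 0]

```text
t: 9.05
tool_pos: [0.4575, -0.1186, 0.1173]
orientation: [-2.246, -2.197, 0.0]
ft_force: [-1.9, -0.6, 1.2]
width: 0.0
grasp_force: 1.2
```

>>> apply_moves:
  moves:
    - [0.01, 0, 0, 0, 0, 0]
    - [0.02, 0, 0, 0, 0, 0]
    - [0.03, 0, 0, 0, 0, 0]
    - [0.04, 0, 0, 0, 0, 0]
    - [0.05, 0, 0, 0, 0, 0]

```text
t: 9.68
tool_pos: [0.4649, -0.1186, 0.1173]
orientation: [-2.246, -2.197, 0.0]
ft_force: [-2.0, -0.3, 1.8]
width: -0.0004
grasp_force: 1.2
```

>>> apply_moves:
  moves:
    - [0.01, 0, 0, 0, 0, 0]
    - [0.02, 0, 0, 0, 0, 0]
    - [0.03, 0, 0, 0, 0, 0]
    - [0.04, 0, 0, 0, 0, 0]
    - [0.05, 0, 0, 0, 0, 0]

```text
t: 10.3
tool_pos: [0.4724, -0.1186, 0.1173]
orientation: [-2.246, -2.197, -0.0]
ft_force: [-2.1, -0.6, 2.1]
width: 0.0003
grasp_force: 1.3
```

Now in steps of 0.6 mm.

>>> apply_moves:
  moves:
    - [0.004, 0, 0, 0, 0, 0]
    - [0.008, 0, 0, 0, 0, 0]
    - [0.012, 0, 0, 0, 0, 0]
    - [0.016, 0, 0, 0, 0, 0]

```text
t: 10.8
tool_pos: [0.4747, -0.1185, 0.1173]
orientation: [-2.246, -2.197, -0.0]
ft_force: [-2.7, -0.1, 2.1]
width: 0.0003
grasp_force: 1.4
```

>>> apply_moves:
  moves:
    - [0.004, 0, 0, 0, 0, 0]
    - [0.008, 0, 0, 0, 0, 0]
    - [0.012, 0, 0, 0, 0, 0]
    - [0.016, 0, 0, 0, 0, 0]

```text
t: 11.3
tool_pos: [0.4771, -0.1186, 0.1173]
orientation: [2.246, 2.197, -0.0]
ft_force: [-3.8, 0.2, 3.6]
width: -0.0003
grasp_force: 1.6
```

>>> apply_moves:
  moves:
    - [0.004, 0, 0, 0, 0, 0]
    - [0.008, 0, 0, 0, 0, 0]
    - [0.012, 0, 0, 0, 0, 0]
    - [0.016, 0, 0, 0, 0, 0]

```text
t: 11.8
tool_pos: [0.4795, -0.1186, 0.1173]
orientation: [2.246, 2.197, 0.0]
ft_force: [-3.6, -0.7, 3.3]
width: 0.0001
grasp_force: 1.6
```

>>> apply_moves:
  moves:
    - [0.004, 0, 0, 0, 0, 0]
    - [0.008, 0, 0, 0, 0, 0]
    - [0.012, 0, 0, 0, 0, 0]

```text
t: 12.18
tool_pos: [0.4813, -0.1186, 0.1173]
orientation: [-2.246, -2.197, -0.0]
ft_force: [-3.4, -0.9, 2.6]
width: 0.0
grasp_force: 1.6
```

>>> apply_moves:
  moves:
    - [0.004, 0, 0, 0, 0, 0]
    - [0.008, 0, 0, 0, 0, 0]
    - [0.012, 0, 0, 0, 0, 0]

```text
t: 12.55
tool_pos: [0.4831, -0.1186, 0.1173]
orientation: [2.246, 2.197, -0.0]
ft_force: [-2.7, 0.3, 2.9]
width: 0.0002
grasp_force: 1.5
```

>>> apply_moves:
  moves:
    - [0.004, 0, 0, 0, 0, 0]
    - [0.008, 0, 0, 0, 0, 0]
    - [0.012, 0, 0, 0, 0, 0]

```text
t: 12.92
tool_pos: [0.4849, -0.1186, 0.1173]
orientation: [-2.246, -2.197, 0.0]
ft_force: [-3.7, -0.3, 1.4]
width: 0.0
grasp_force: 1.6
```

>>> apply_moves:
  moves:
    - [0.004, 0, 0, 0, 0, 0]
    - [0.008, 0, 0, 0, 0, 0]

```text
t: 13.18
tool_pos: [0.4861, -0.1185, 0.1172]
orientation: [-2.246, -2.197, 0.0]
ft_force: [-3.8, -0.3, 2.7]
width: 0.0003
grasp_force: 2.3
```

>>> apply_moves:
  moves:
    - [0.004, 0, 0, 0, 0, 0]
    - [0.008, 0, 0, 0, 0, 0]

```text
t: 13.42
tool_pos: [0.4865, -0.1185, 0.1172]
orientation: [-2.244, -2.196, 0.002]
ft_force: [-14.2, 0.4, 9.4]
width: 0.0003
grasp_force: 7.3
```

Stop screw felt, with about 11 N bearing on it. I hold.

>>> apply_moves:
  moves:
    - [0.001, 0, 0, 0, 0, 0]
    - [0.001, 0, 0, 0, 0, 0]
    - [0.001, 0, 0, 0, 0, 0]
    - [0.001, 0, 0, 0, 0, 0]
    - [0.001, 0, 0, 0, 0, 0]

```text
t: 14.05
tool_pos: [0.4864, -0.1185, 0.1172]
orientation: [-2.244, -2.195, 0.003]
ft_force: [-13.8, 0.5, 9.3]
width: -0.0002
grasp_force: 6.9
```

>>> apply_moves:
  moves:
    - [0, 0, 0, 0, 0, 0]
    - [0, 0, 0, 0, 0, 0]

```text
t: 14.3
tool_pos: [0.4864, -0.1185, 0.1172]
orientation: [-2.244, -2.195, 0.003]
ft_force: [-13.7, -0.4, 8.2]
width: -0.0002
grasp_force: 6.9
```

>>> apply_moves:
  moves:
    - [0.002, 0, 0, 0, 0, 0]
    - [0.002, 0, 0, 0, 0, 0]
    - [0.002, 0, 0, 0, 0, 0]
    - [0.002, 0, 0, 0, 0, 0]
    - [0.002, 0, 0, 0, 0, 0]

```text
t: 14.92
tool_pos: [0.4865, -0.1185, 0.1172]
orientation: [-2.244, -2.195, 0.003]
ft_force: [-16.0, 0.7, 8.5]
width: -0.0002
grasp_force: 8.1
```

>>> apply_moves:
  moves:
    - [-0.02, 0, 0, 0, 0, 0]
    - [-0.08, 0, 0, 0, 0, 0]
    - [-0.15, 0, 0, 0, 0, 0]
    - [-0.15, 0, 0.3, 0, 0, 0]
    - [-0.15, 0, 0.6, 0, 0, 0]

```text
t: 15.55
tool_pos: [0.4645, -0.1185, 0.2083]
orientation: [-2.245, -2.196, 0.0]
ft_force: [1.2, -0.8, -0.2]
width: -0.0002
grasp_force: 0.0
```

>>> apply_moves:
  moves:
    - [-0.3, 0, 0.1, 0, 0, 0]
    - [-0.6, 0, 0.2, 0, 0, 0]
    - [-0.6, 0, 0.2, 0, 0, 0]

```text
t: 15.92
tool_pos: [0.3737, -0.1186, 0.2385]
orientation: [2.245, 2.194, 0.002]
ft_force: [0.7, -0.8, 0.5]
width: 0.0002
grasp_force: 0.0
```

Run:
```python
from bench import camera
import cv2
c=camera("side");cv2.imwrite("pics/s5.png",cv2.resize(c["color"][185:345,260:460,::-1],(700,560),interpolation=cv2.INTER_CUBIC))
```

```text
(no output)
```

View pics/s5.png

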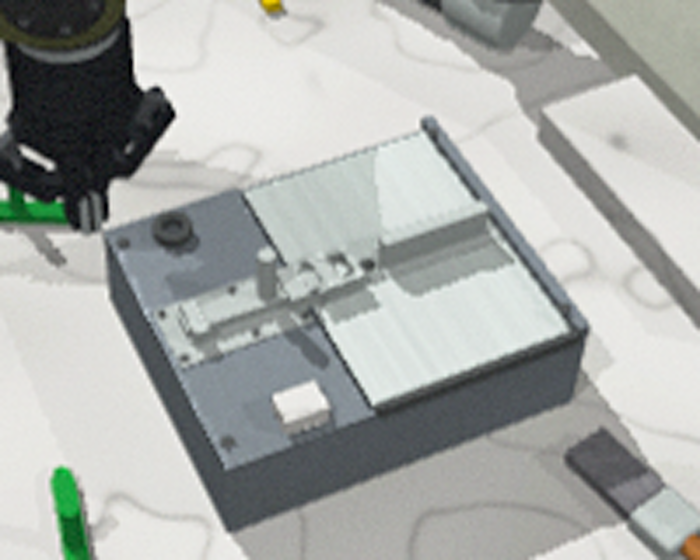

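The bolt is in the keeper, its knob now at (266,275). The lid is shut, the sample and flange have not moved, and the robot is clear.

```bash
python3 -c "
from bench import job_done
print(job_done())"
```

```text
the job is handed in; nothing more can be done
None
```

The lid is shut on its end stop and the bolt is home on the stop screw, pressed there for about 1.5 s at 14–16 N at the wrist (about 11–13 N on the screw after friction); the job was handed in at about 16 s with no verdict returned, and the last picture shows the sample block and flange where they lay.

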